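Find the worn gear head by its end float and flag it

TASK

One of these two ink-mixer gear heads has worn thrust bearings. Feel the end float of each, the left one first: take its black knob, gently pull the shaft straight out until it stops firmly, then push it in until it stops firmly, and leave it pushed in; then do the same on the right one. Then swing the red flag of the one with the much larger float fully over to its other side; leave the other flag, and the things lying around, as they are.

Things in the scene. Friction and masses are not known exactly. Their poses are not given: they have to be found in the camera images.
- head_a: One of two gear heads that look alike: green box 70 x 72 mm, 84 mm high, on a dark base plate 190 x 100 x 10 mm fixed to the table. Origin: table height, below the box centre; z up, x along its shaft, from knob end to flag end. One head is left (y > 0), one right (y < 0); where each letter stands varies. Total end float: 4 to 8 mm in the sound head, 14 to 24 mm in the worn one.
- shaft_a: Steel shaft of head_a with a round black knob, 28 mm diameter, 30 mm long, about 38 mm clear of the cover. Origin: knob centre, on the axis, 55 mm up, about 105 mm to the -x side of the head's origin. Slides only along the head's x (in = +x, out = -x), drag about 1 N. Its stops are hidden and vary: it meets one 0.5 to 14 mm from where it starts. Let go, it stays.
- front_a: Aluminium front cover of head_a, 10 x 66 x 66 mm, on the knob side. Origin: on the shaft axis, 40 mm to the -x side of the head's origin. Hides the outer stop, met when the shaft is pulled out: a springy washer, about 3 N per mm. 5 to 8 N held for half a second is a firm stop; over 16 N would harm it.
- rear_a: Aluminium rear cover of head_a, 10 x 66 x 66 mm, on the flag side. Origin: on the shaft axis, 40 mm to the +x side of the head's origin. Hides the inner stop, met when the shaft is pushed in: a springy washer, about 3 N per mm. 5 to 8 N held for half a second is a firm stop; over 16 N would harm it.
- flag_a (a joint): Angle of the red service flag of head_a: 0 = leaning 45 degrees to the head's +y, 0.785 = upright, 1.57 = leaning 45 degrees to its -y (fully over, at its stop). It turns about the head's x on a pivot 79 mm to the +x side of the head's origin, 30 mm up, and stays where it is left; about 1 N at the disc moves it.
- flag_a_tip (a point): Centre of the red disc (30 mm diameter, 5 mm thick, facing along the head's x) at the end of the flag of head_a; its 9 x 5 mm arm makes it 66 mm from the pivot.
- head_b: One of two gear heads that look alike: green box 70 x 72 mm, 84 mm high, on a dark base plate 190 x 100 x 10 mm fixed to the table. Origin: table height, below the box centre; z up, x along its shaft, from knob end to flag end. One head is left (y > 0), one right (y < 0); where each letter stands varies. Total end float: 4 to 8 mm in the sound head, 14 to 24 mm in the worn one.
- shaft_b: Steel shaft of head_b with a round black knob, 28 mm diameter, 30 mm long, about 38 mm clear of the cover. Origin: knob centre, on the axis, 55 mm up, about 105 mm to the -x side of the head's origin. Slides only along the head's x (in = +x, out = -x), drag about 1 N. Its stops are hidden and vary: it meets one 0.5 to 14 mm from where it starts. Let go, it stays.
- front_b: Aluminium front cover of head_b, 10 x 66 x 66 mm, on the knob side. Origin: on the shaft axis, 40 mm to the -x side of the head's origin. Hides the outer stop, met when the shaft is pulled out: a springy washer, about 3 N per mm. 5 to 8 N held for half a second is a firm stop; over 16 N would harm it.
- rear_b: Aluminium rear cover of head_b, 10 x 66 x 66 mm, on the flag side. Origin: on the shaft axis, 40 mm to the +x side of the head's origin. Hides the inner stop, met when the shaft is pushed in: a springy washer, about 3 N per mm. 5 to 8 N held for half a second is a firm stop; over 16 N would harm it.
- flag_b (a joint): Angle of the red service flag of head_b: 0 = leaning 45 degrees to the head's +y, 0.785 = upright, 1.57 = leaning 45 degrees to its -y (fully over, at its stop). It turns about the head's x on a pivot 79 mm to the +x side of the head's origin, 30 mm up, and stays where it is left; about 1 N at the disc moves it.
- flag_b_tip (a point): Centre of the red disc (30 mm diameter, 5 mm thick, facing along the head's x) at the end of the flag of head_b; its 9 x 5 mm arm makes it 66 mm from the pivot.
- yellow_jar: Bystander: small round ink jar with a yellow foot and black lid, 47 mm diameter, 42 mm high. Origin: centre of its underside.
- orange_jar: Bystander: small round ink jar with an orange foot and black lid, 51 mm diameter, 46 mm high. Origin: centre of its underside.
- tape_roll: Bystander: roll of masking tape lying flat, 104 mm diameter, 25 mm high. Origin: centre of its underside.
- green_brush: Bystander: flat paint brush with blue handle and green tip, 178 mm long. Origin: centre of its underside.
- stirrer: Bystander: flat wooden stirring stick with a dark red end, 200 x 18 x 6 mm. Origin: centre of its underside.

How it is judged:
By the outcome, as a careful person would: the job done as asked, in the order asked, and still so for the second after the job is handed in, with the robot touching nothing.
It also fails if it takes over 72 s, if anything falls off the work surface, if the arm or the gripper's body presses on something with over 40 N, if the wrist force passes 120 N, or if a joint passes its speed limit or range.

ROBOT

A 6-joint arm with a two-finger parallel gripper is mounted at the origin on a cart in front of the work surface, level with it; the furniture and walls round the work are solid. World frame = base frame: x ahead of the robot, y to its left, z up, the work surface at z = 0. Lengths are in m, angles in rad, forces in N, time in s.
With the tool pointing down it reaches from about 0.375 to 0.975 m from the base axis. Payload 3.8 kg.
Tool frame: the origin (TCP) lies midway between the tips of the shut fingers; the grasp point (between the pads) lies 19 mm behind it; z points along the fingers, y is the direction in which the jaws open and shut (so a half turn about z gives the same grasp; the last joint's range is limited). The gripper opens to 85 mm and grips with 20 to 120 N. Pads are 22 mm wide; open, the fingers measure 114 mm over their backs; the gripper's body (76 mm by 85 mm) begins 54 mm behind the grasp point. The pads swing forward as they close: fully open they stand 13 mm farther back than shut.
Start: joints at [-1.155, 0.264, 1.604, -0, 1.274, -0.037], TCP at [0.295, -0.607, 0.202] pointing down, gripper open.
Joint ranges: [-2.63, 2.63], [-0.94, 2.18], [0.31, 2.57], [-1.31, 4.45], [0, 2.66], [-2.55, 2.55]. Speed limits (rad/s): [2.57, 2.57, 3.14, 3.14, 3.14, 3.14].

INTERFACE

Orientations are given as a rotation vector (axis times angle).
In Python, from workcell import bot gives the robot as it stands.
- The arm moves only by the tool drive_tool, never from a script. Its argument "deltas" is a list of rows, each an object with "hand": the opening, from 0 (shut) to 1 (fully open); "offset": the shift along the world's x, y, z in cm, a list of three; "angular": the turn, a rotation vector about the world's x, y, z in degrees, a list of three. A call has 1 to 8 rows; each row is the pose to reach, as a shift and turn from the pose commanded when the call began; what a row does not reach only later rows make up. A row lasts 1/8 s, in which the tool goes at most 62.5 mm and 10.7 degrees, less where a joint would pass 70% of its speed; a pose out of reach is approached as far as the arm can. A call with a gripper value outside its range is refused whole. The fingers move at their own pace and stop on an object; "force" is the grip in N (left out, the last holds). Time passes only in rows, so rows that repeat a pose let the fingers close. It gives the time, the measured TCP pose, the force and the opening at its end, in the units of the state.
- bot.read_state(): the state, without advancing time (a new reading comes with each control period).
- bot.read_camera(name): name is "scene" or "top" or "wrist"; returns a dict with "frame" (480x640x3 uint8, blue, green, red), "mtx" (3x3 intrinsics, pixels), "R" (3x3) and "t" (3): a world point X has camera coordinates R X + t. Camera axes: x right, y down, z forward; pixel columns grow to the right and rows downward; lengths in m; the calibration is good to about 2 mm. A picture is of the moment at which its call begins. There is no depth.
- bot.finish_job(): hands the job in, once; it reports no verdict.
The state is a dict: "time": time; "q": joint angles; "joint_vel": joint speeds; "joint_torque": joint torques, N m; "tool_pos": TCP position; "tcp_rot": TCP orientation; "wrist_force": force on the tool from outside, world axes, zero at the start; "torque": the same for the moment, N m; "width": opening from 0.0 (shut) to 1.0 (fully open).
Only numpy, scipy, OpenCV 4.12 (cv2) and the standard library are available. Lean on these libraries where they do the work, as an engineer would, in place of code of your own. Each camera call takes 0.05 s, during which the arm holds its last target. There are 200 camera calls.

## Working session

There is one attempt and no reset: what is moved stays moved. The work goes in short steps, Python scripts to look and compute and a tool call to move; the robot and the scene stay as the last step left them, time stands still between calls to the robot, and variables do not carry over. Pictures are saved under pics/ and viewed, about 8 in all and at most 12, crops included, and the job is handed in when it is done.

Besides the shell and the picture viewer there is one more tool, called after "Call:" by a JSON object that holds its "name" and its "arguments", one argument or row to a line. drive_tool: Moves the arm, as the interface text tells. Its arguments: {"type":"object","properties":{"deltas":{"type":"array"},"force":{"type":"number"}},"required":["deltas"]}

```bash
mkdir -p pics; cat > h.py <<'E'
from workcell import bot
import numpy as np, cv2
def cam(n): return bot.read_camera(n)
def proj(c,X):
    p=(np.asarray(c["mtx"])@(np.asarray(c["R"])@np.atleast_2d(X).T+np.asarray(c["t"]).reshape(3,1))); return (p[:2]/p[2]).T
def ray(c,uv,z):
    R=np.asarray(c["R"]);t=np.asarray(c["t"]).ravel();C=-R.T@t
    d=R.T@np.linalg.inv(c["mtx"])@np.array([uv[0],uv[1],1.]); return C+d*(z-C[2])/d[2]
E
python3 - <<'E'
from h import *
for n in("top","scene"):
    c=cam(n);cv2.imwrite(f"pics/{n}0.png",c["frame"]);print(n,-np.asarray(c["R"]).T@np.asarray(c["t"]).ravel(),np.asarray(c["R"]).round(2).tolist())
s=bot.read_state();print({k:np.round(v,3) for k,v in s.items()})
E
```

```text
top [ 0.32008479 -0.00382126  1.30119253] [[0.01, -1.0, -0.01], [-0.98, -0.01, -0.18], [0.18, 0.01, -0.98]]
scene [-0.72633054  0.75940925  0.89259914] [[-0.51, -0.86, -0.03], [-0.4, 0.27, -0.88], [0.76, -0.44, -0.48]]
{'time': np.float64(0.1), 'q': array([-1.155,  0.265,  1.605, -0.   ,  1.274, -0.037]), 'joint_vel': array([ 0.002, -0.002, -0.004, -0.001,  0.   , -0.   ]), 'joint_torque': array([ 1.0000e-03, -5.1671e+01, -3.6859e+01, -0.0000e+00,  6.0000e-03,
       -0.0000e+00]), 'tool_pos': array([ 0.295, -0.606,  0.201]), 'tcp_rot': array([-3.059e+00, -7.050e-01,  1.000e-03]), 'wrist_force': array([ 0.029,  0.165, -0.278]), 'torque': array([-0.005, -0.015, -0.018]), 'width': np.float64(1.003)}
```

View pics/top0.png

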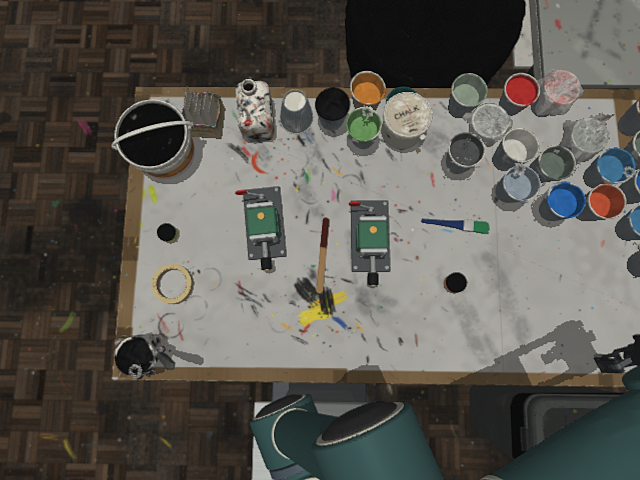

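View pics/scene0.png

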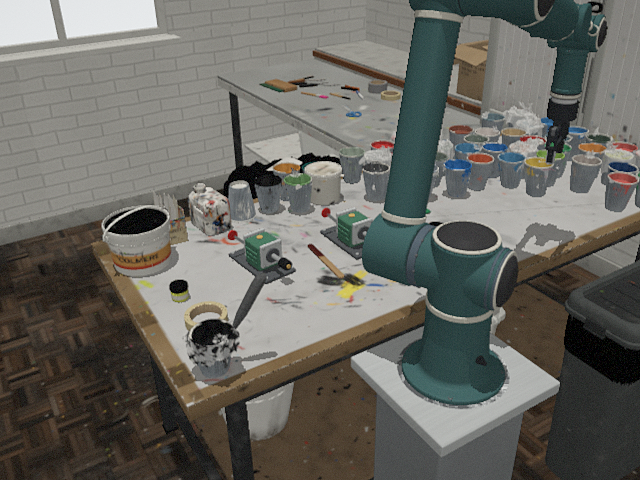

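The top view shows the left head at about (264,222), with its knob at (266,263), and the right head at about (372,237), with its knob at (373,279). Both flags lean left (+y). Next I'll fit the poses from the dark base plates.

```bash
cat > fit.py <<'E'
from h import *
from scipy.optimize import least_squares
c=cam("top");f=c["frame"].astype(int)
hsv=cv2.cvtColor(c["frame"],cv2.COLOR_BGR2HSV)
g=((hsv[...,0]>50)&(hsv[...,0]<95)&(hsv[...,1]>70)).astype(np.uint8)
dark=(f.max(2)<115).astype(np.uint8)
out=cv2.resize(c["frame"][160:310,215:425],None,fx=3.8,fy=3.8,interpolation=cv2.INTER_CUBIC)
for nm,(u0,u1,v0,v1) in {"L":(235,295,180,275),"R":(340,400,192,292)}.items():
    # plate corners by matching: maximise contrast of plate polygon model
    roi=np.zeros_like(dark);roi[v0:v1,u0:u1]=1
    gray=cv2.GaussianBlur(c["frame"],(0,0),1.0).mean(2)
    def pts(p,x,y,z):
        cs,sn=np.cos(p[2]),np.sin(p[2]);x,y=np.broadcast_arrays(x,y);return np.c_[p[0]+cs*x-sn*y,p[1]+sn*x+cs*y,np.full(x.shape,z)]
    def samp(X):
        q=proj(c,X).astype(np.float32);return cv2.remap(gray.astype(np.float32),q[:,0][None],q[:,1][None],1)[0]
    s=np.r_[np.linspace(-.09,-.07,15),np.linspace(-.06,.06,40),np.linspace(.065,.09,10)]; t=np.r_[np.linspace(-.045,-.02,15),np.linspace(.02,.045,15)]
    e=.006
    def score(p):
        S=0
        for sg in(-1,1):
            S+=np.clip(samp(pts(p,s,sg*(.05+e),.01))-samp(pts(p,s,sg*(.05-e),.01)),-60,60).sum()
            S+=np.clip(samp(pts(p,sg*(.095+e),t,.01))-samp(pts(p,sg*(.095-e),t,.01)),-60,60).sum()
        return -S
    m=cv2.moments(g*roi,True);c0=ray(c,(m["m10"]/m["m00"],m["m01"]/m["m00"]),.07)
    from scipy.optimize import differential_evolution as DE
    r=DE(score,[(c0[0]-.03,c0[0]+.03),(c0[1]-.03,c0[1]+.03),(-.3,.3)],seed=1,popsize=25)
    p=r.x;print(nm,p.round(4),np.degrees(p[2]).round(2),r.fun)
    def dr(X,col,close=True):
        q=((proj(c,X)-[215,160]+.5)*3.8).astype(int);cv2.polylines(out,[q],close,col,1)
    dr(pts(p,np.array([-.095,.095,.095,-.095]),np.array([-.05,-.05,.05,.05]),.01),(0,0,255))
    dr(pts(p,np.array([-.035,.035,.035,-.035]),np.array([-.036,-.036,.036,.036]),.084),(255,0,255))
    dr(pts(p,np.array([-.12,-.09,-.09,-.12]),np.array([-.014,-.014,.014,.014]),.055),(255,255,0))
    print("knob",pts(p,np.array([-.105]),np.array([0]),.055).round(4))
cv2.imwrite("pics/fit.png",out)
E
python3 fit.py
```

```text
L [0.6036 0.1485 0.1174] 6.73 -11078.8427734375
knob [[0.4993 0.1362 0.055 ]]
R [ 0.5712 -0.1301  0.0137] 0.78 -11124.986328125
knob [[ 0.4662 -0.1315  0.055 ]]
```

View pics/fit.png

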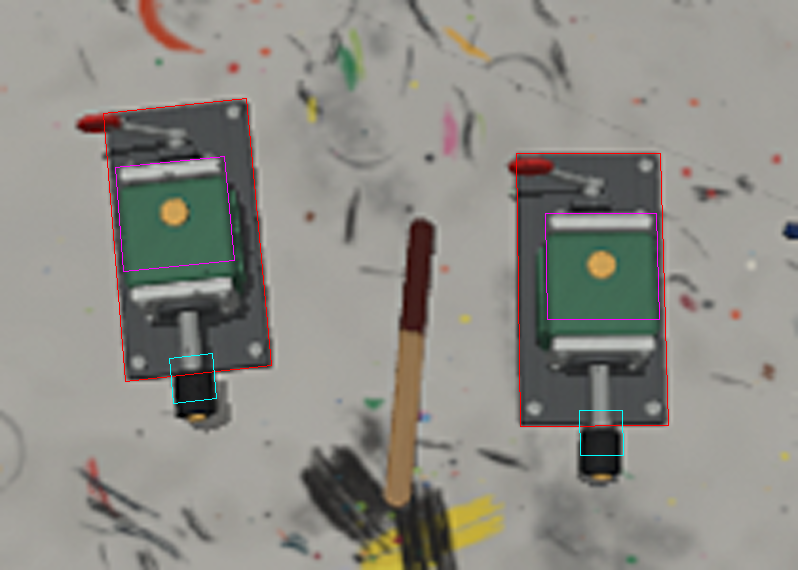

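```bash
python3 - <<'E'
from h import *
from scipy.spatial.transform import Rotation as Ro
c=cam("top");s=bot.read_state()
px=lambda X,Y:(215+X/3.8-.5,160+Y/3.8-.5)
H={"L":((.6036,.1485),.1174,{"rear":(169,163,.088),"front":(183,300,.088),"knobend":(196,416,.055),"knobin":(190,374,.069)}),
   "R":((.5712,-.1301),.0137,{"rear":(601,213,.088),"front":(604,352,.088),"knobend":(600,477,.055),"knobin":(600,428,.069)})}
for n,(o,a,d) in H.items():
    for k,(X,Y,z) in d.items():
        P=ray(c,px(X,Y),z)[:2]-o; print(n,k,"local rel plate centre (mm)",(1e3*np.array([np.cos(a)*P[0]+np.sin(a)*P[1],-np.sin(a)*P[0]+np.cos(a)*P[1]])).round(1))
R=Ro.from_rotvec(s["tcp_rot"]).as_matrix();print(R.round(3))
print("toolY yaw",np.degrees(np.arctan2(R[1,1],R[0,1])))
E
```

```text
L rear local rel plate centre (mm) [33.2  0.1]
L front local rel plate centre (mm) [-58.6  -1.1]
L knobend local rel plate centre (mm) [-130.     0.3]
L knobin local rel plate centre (mm) [-104.1    0.4]
R rear local rel plate centre (mm) [34.5  0.5]
R front local rel plate centre (mm) [-56.8   0.6]
R knobend local rel plate centre (mm) [-133.8    1.5]
R knobin local rel plate centre (mm) [-103.4    2.2]
[[ 0.899  0.437 -0.001]
 [ 0.437 -0.899  0.001]
 [ 0.    -0.001 -1.   ]]
toolY yaw -64.05704468436176
```

Call:
{"name": "drive_tool", "arguments": {
  "deltas": [
    {"hand": 1, "offset": [2, 5.5, 0], "angular": [0, 0, -3]},
    {"hand": 1, "offset": [4, 11, 0], "angular": [0, 0, -6]},
    {"hand": 1, "offset": [6, 17, 0], "angular": [0, 0, -9]},
    {"hand": 1, "offset": [8, 23, 0], "angular": [0, 0, -12]},
    {"hand": 1, "offset": [10, 29, 0], "angular": [0, 0, -15]},
    {"hand": 1, "offset": [12, 35, 0], "angular": [0, 0, -18]},
    {"hand": 1, "offset": [13, 41, 0], "angular": [0, 0, -19.2]},
    {"hand": 1, "offset": [14, 47, 0], "angular": [0, 0, -19.2]}
  ],
  "force": 25
}}

```text
time: 1.2
tool_pos: [0.4354, -0.135, 0.2024]
tcp_rot: [3.136, 0.184, 0.001]
wrist_force: [0.0, -0.8, 0.1]
width: 1.0
```

Call:
{"name": "drive_tool", "arguments": {
  "deltas": [
    {"hand": 1, "offset": [1, 6, 0], "angular": [0, 0, 0]},
    {"hand": 1, "offset": [2.5, 12, 0], "angular": [0, 0, 0]},
    {"hand": 1, "offset": [4, 18, 0], "angular": [0, 0, 0]},
    {"hand": 1, "offset": [4.8, 24, 0], "angular": [0, 0, 0]},
    {"hand": 1, "offset": [5.2, 27.2, 0], "angular": [0, 0, 0]},
    {"hand": 0.8, "offset": [5.2, 27.2, -2], "angular": [0, 0, 0]},
    {"hand": 0.8, "offset": [5.2, 27.2, -4], "angular": [0, 0, 0]},
    {"hand": 0.8, "offset": [5.2, 27.2, -4], "angular": [0, 0, 0]}
  ]
}}

```text
time: 2.2
tool_pos: [0.4855, 0.1348, 0.1603]
tcp_rot: [3.135, 0.185, -0.007]
wrist_force: [0.3, -0.1, 0.3]
width: 0.8
```

```bash
python3 - <<'E'
from h import *
from scipy.spatial.transform import Rotation as Ro
c=cam("wrist");s=bot.read_state();cv2.imwrite("pics/w1.png",c["frame"])
R=Ro.from_rotvec(s["tcp_rot"]).as_matrix();print(s["tool_pos"].round(4),np.degrees(np.arctan2(R[1,1],R[0,1])),R[:,2].round(3),s["time"],s["q"].round(2),s["wrist_force"].round(2))
print(proj(c,[[.4874,.1348,.069],[.4874,.1348,.036]]))
E
```

```text
[0.4865 0.1349 0.1616] -83.25253708637902 [-0.002 -0.    -1.   ] 2.25 [ 0.22 -0.03  2.01  0.    1.17  1.67] [-0.09  0.61 -0.04]
[[313.55724573 229.82628135]
 [313.6417737  219.7841775 ]]
```

View pics/w1.png

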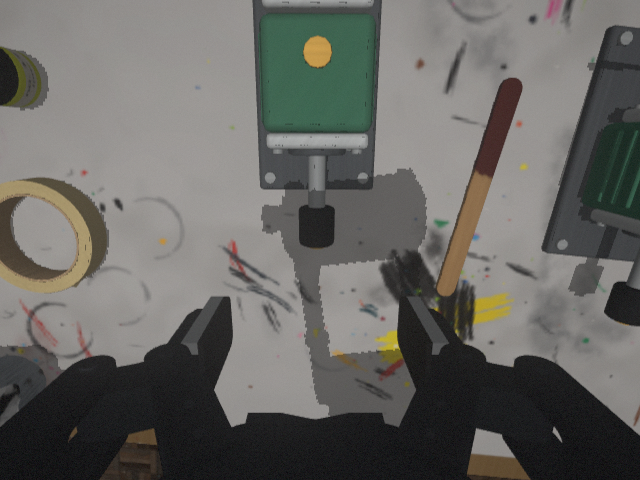

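The wrist view shows the left knob at (317,226), aligned with the tool and slightly to the -y side. I'll lower onto it and grip.

Call:
{"name": "drive_tool", "arguments": {
  "deltas": [
    {"hand": 0.8, "offset": [0.2, -0.1, -4], "angular": [0, 0, 0]},
    {"hand": 0.8, "offset": [0.2, -0.1, -8], "angular": [0, 0, 0]},
    {"hand": 0.8, "offset": [0.2, -0.1, -11], "angular": [0, 0, 0]},
    {"hand": 0.7, "offset": [0.2, -0.1, -12.5], "angular": [0, 0, 0]},
    {"hand": 0.6, "offset": [0.2, -0.1, -12.5], "angular": [0, 0, 0]},
    {"hand": 0.5, "offset": [0.2, -0.1, -12.5], "angular": [0, 0, 0]}
  ],
  "force": 25
}}

```text
time: 3.0
tool_pos: [0.4909, 0.1343, 0.0389]
tcp_rot: [-3.136, -0.184, -0.004]
wrist_force: [0.8, -0.9, -0.1]
width: 0.499
```

Call:
{"name": "drive_tool", "arguments": {
  "deltas": [
    {"hand": 0.4, "offset": [0, 0, 0], "angular": [0, 0, 0]},
    {"hand": 0.3, "offset": [0, 0, 0], "angular": [0, 0, 0]},
    {"hand": 0.2, "offset": [0, 0, 0], "angular": [0, 0, 0]},
    {"hand": 0.2, "offset": [0, 0, 0], "angular": [0, 0, 0]}
  ]
}}

```text
time: 3.5
tool_pos: [0.4893, 0.1341, 0.0374]
tcp_rot: [-3.136, -0.185, -0.0]
wrist_force: [-0.3, -0.3, 0.6]
width: 0.203
```

```bash
python3 - <<'E'
from h import *
c=cam("wrist");cv2.imwrite("pics/w2.png",c["frame"])
E
```

```text
(no output)
```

View pics/w2.png

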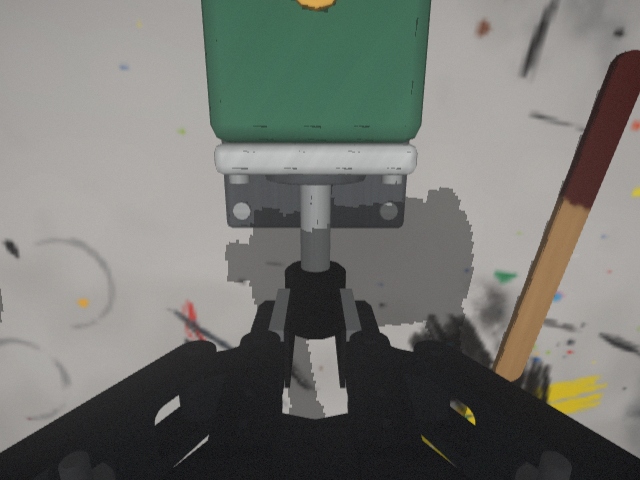

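The knob sits between the pads and isn't squeezed yet. I'll close fully at 25 N.

Call:
{"name": "drive_tool", "arguments": {
  "deltas": [
    {"hand": 0, "offset": [0, 0, 0], "angular": [0, 0, 0]},
    {"hand": 0, "offset": [0, 0, 0], "angular": [0, 0, 0]},
    {"hand": 0, "offset": [0, 0, 0], "angular": [0, 0, 0]},
    {"hand": 0, "offset": [0, 0, 0], "angular": [0, 0, 0]}
  ],
  "force": 25
}}

```text
time: 4.05
tool_pos: [0.4922, 0.1343, 0.0398]
tcp_rot: [-3.136, -0.185, -0.008]
wrist_force: [-0.4, -1.2, 11.1]
width: -0.003
```

```bash
python3 - <<'E'
from h import *
c=cam("wrist");s=bot.read_state()
print(s["tool_pos"],s["wrist_force"])
C=-np.asarray(c["R"]).T@np.asarray(c["t"]).ravel();print("cam",C,np.asarray(c["R"])[2])
print(proj(c,[s["tool_pos"],s["tool_pos"]+[0,0,.019],[.489,.134,.055]]))
t=cam("top");cv2.imwrite("pics/w3.png",np.hstack([c["frame"][150:450,160:480],cv2.resize(t["frame"][220:295,230:310],(320,300))]))
E
```

```text
[0.49214672 0.13427638 0.03980146] [ 0.13355061 -0.88227098 10.05874784]
cam [0.56091367 0.14153595 0.21270305] [-0.27404603 -0.03271693 -0.96115991]
[[312.68719926 279.07303178]
 [312.48765904 294.59279184]
 [312.33277022 297.43913121]]
```

View pics/w3.png

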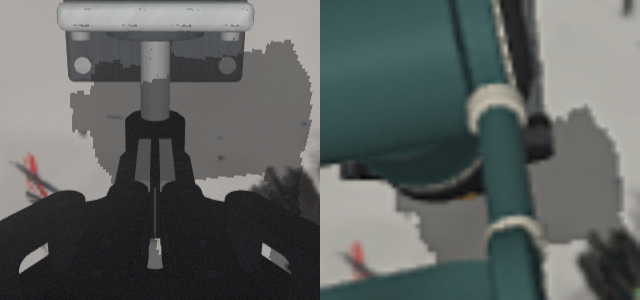

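```bash
python3 - <<'E'
from h import *
c=cam("wrist");print(np.asarray(c["mtx"]).round(1).tolist())
for v in (262,270,325,335):
  for z in (.041,.055,.069): print(v,z,ray(c,(315,v),z).round(4))
for w in ((285,300),(345,300)): print(ray(c,w,.055).round(4))
print("plate edge",ray(c,(225,227),.01),ray(c,(405,227),.01), "cover", ray(c,(215,160),.088),ray(c,(417,160),.088))
E
```

```text
[[365.5, 0.0, 314.5], [0.0, 365.5, 242.1], [0.0, 0.0, 1.0]]
262 0.041 [0.5018 0.1342 0.041 ]
262 0.055 [0.5066 0.1348 0.055 ]
262 0.069 [0.5114 0.1354 0.069 ]
270 0.041 [0.4976 0.1337 0.041 ]
270 0.055 [0.5027 0.1344 0.055 ]
270 0.069 [0.5079 0.135  0.069 ]
325 0.041 [0.4672 0.1301 0.041 ]
325 0.055 [0.4749 0.131  0.055 ]
325 0.069 [0.4825 0.132  0.069 ]
335 0.041 [0.4614 0.1294 0.041 ]
335 0.055 [0.4695 0.1304 0.055 ]
335 0.069 [0.4776 0.1314 0.069 ]
[0.4862 0.1466 0.055 ]
[0.4895 0.1186 0.055 ]
plate edge [0.50597785 0.18639149 0.01      ] [0.5181172  0.08447719 0.01      ] cover [0.54971523 0.173617   0.088     ] [0.55768262 0.10673505 0.088     ]
```

```bash
python3 - <<'E'
from h import *
c=cam("scene");s=bot.read_state()
p=proj(c,[s["tool_pos"],s["tool_pos"]+[0,0,.03],[.493,.1335,.055]]);print(p)
u,v=p[0].astype(int);im=c["frame"][v-70:v+50,u-80:u+80].copy();im=cv2.resize(im,None,fx=5,fy=5,interpolation=cv2.INTER_CUBIC)
for q,col in zip(p,((0,0,255),(255,0,255),(0,255,255))):
    a=tuple(((q-[u-80,v-70]+.5)*5).astype(int));cv2.circle(im,a,4,col,1)
cv2.imwrite("pics/s1.png",im)
E
```

```text
[[283.89611321 268.31910215]
 [283.36256683 258.4466119 ]
 [283.73784871 263.1108537 ]]
```

View pics/s1.png

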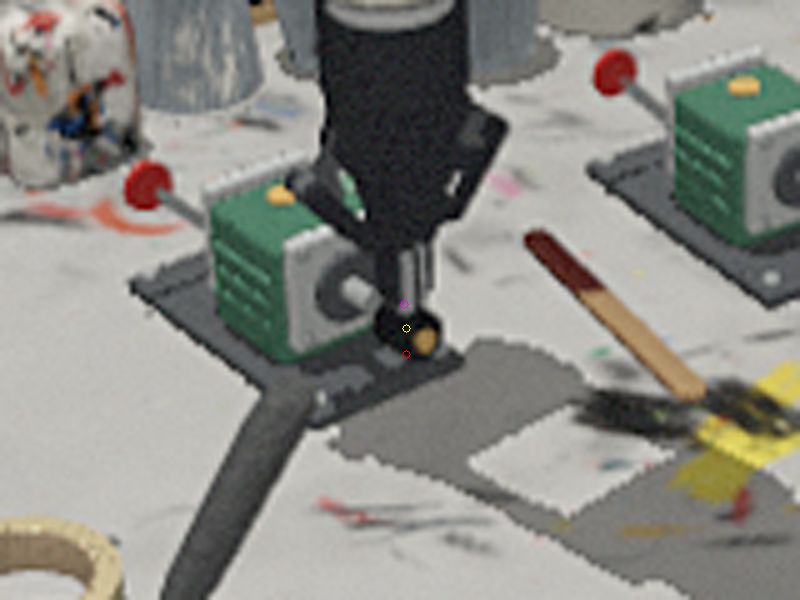

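The scene view shows the shut tips resting on top of the knob, so the real fingertips are about 29 mm above the reported TCP. I'll lift, open, and go about 28 mm lower.

Call:
{"name": "drive_tool", "arguments": {
  "deltas": [
    {"hand": 0.2, "offset": [0, 0, 1], "angular": [0, 0, 0]},
    {"hand": 0.7, "offset": [0.2, 0, 1.5], "angular": [0, 0, 0]},
    {"hand": 0.7, "offset": [0.4, 0, 1.5], "angular": [0, 0, 0]},
    {"hand": 0.7, "offset": [0.4, 0, 1.5], "angular": [0, 0, 0]},
    {"hand": 0.7, "offset": [0.4, 0, 0], "angular": [0, 0, 0]},
    {"hand": 0.7, "offset": [0.4, 0, -1.5], "angular": [0, 0, 0]},
    {"hand": 0.7, "offset": [0.4, 0, -2.7], "angular": [0, 0, 0]},
    {"hand": 0.6, "offset": [0.4, 0, -2.7], "angular": [0, 0, 0]}
  ],
  "force": 25
}}

```text
time: 5.25
tool_pos: [0.4915, 0.1336, 0.0082]
tcp_rot: [3.136, 0.185, -0.006]
wrist_force: [-0.1, -0.4, -0.0]
width: 0.598
```

Call:
{"name": "drive_tool", "arguments": {
  "deltas": [
    {"hand": 0.4, "offset": [0, 0, 0], "angular": [0, 0, 0]},
    {"hand": 0.25, "offset": [0, 0, 0], "angular": [0, 0, 0]},
    {"hand": 0.25, "offset": [0, 0, 0], "angular": [0, 0, 0]},
    {"hand": 0.25, "offset": [0, 0, 0], "angular": [0, 0, 0]}
  ],
  "force": 25
}}

```text
time: 5.75
tool_pos: [0.4939, 0.1344, 0.0108]
tcp_rot: [-3.136, -0.185, -0.002]
wrist_force: [0.7, 1.9, -0.3]
width: 0.32
```

Gripped at 0.32, about 27 mm. Pulling out in small steps along (-0.993, -0.117).

Call:
{"name": "drive_tool", "arguments": {
  "deltas": [
    {"hand": 0.1, "offset": [0, 0, 0], "angular": [0, 0, 0]},
    {"hand": 0.1, "offset": [0, 0, 0], "angular": [0, 0, 0]}
  ],
  "force": 30
}}

```text
time: 6.0
tool_pos: [0.4939, 0.1344, 0.0107]
tcp_rot: [-3.136, -0.185, -0.002]
wrist_force: [0.5, 4.3, 1.3]
width: 0.315
```

Call:
{"name": "drive_tool", "arguments": {
  "deltas": [
    {"hand": 0.1, "offset": [-0.1, -0.012, 0], "angular": [0, 0, 0]},
    {"hand": 0.1, "offset": [-0.2, -0.023, 0], "angular": [0, 0, 0]},
    {"hand": 0.1, "offset": [-0.2, -0.023, 0], "angular": [0, 0, 0]}
  ]
}}

```text
time: 6.38
tool_pos: [0.4916, 0.1341, 0.0107]
tcp_rot: [-3.136, -0.184, -0.001]
wrist_force: [-0.9, 4.7, 5.4]
width: 0.313
```

Call:
{"name": "drive_tool", "arguments": {
  "deltas": [
    {"hand": 0.1, "offset": [-0.1, 0.05, 0], "angular": [0, 0, 0]},
    {"hand": 0.1, "offset": [-0.2, 0.08, 0], "angular": [0, 0, 0]},
    {"hand": 0.1, "offset": [-0.2, 0.08, 0], "angular": [0, 0, 0]}
  ]
}}

```text
time: 6.75
tool_pos: [0.4897, 0.1339, 0.0107]
tcp_rot: [3.135, 0.185, 0.001]
wrist_force: [-0.0, -0.3, 6.0]
width: 0.315
```

```bash
python3 - <<'E'
from h import *
for i in range(3):
    s=bot.read_state();print(s["time"],s["tool_pos"].round(4),s["wrist_force"].round(2))
E
```

```text
6.75 [0.4897 0.1339 0.0107] [-0.01 -0.25  6.03]
6.75 [0.4897 0.1339 0.0107] [-0.01 -0.25  6.03]
6.75 [0.4897 0.1339 0.0107] [-0.01 -0.25  6.03]
```

Call:
{"name": "drive_tool", "arguments": {
  "deltas": [
    {"hand": 0.1, "offset": [-0.1, -0.012, 0.05], "angular": [0, 0, 0]},
    {"hand": 0.1, "offset": [-0.2, -0.023, 0.1], "angular": [0, 0, 0]},
    {"hand": 0.1, "offset": [-0.3, -0.035, 0.1], "angular": [0, 0, 0]},
    {"hand": 0.1, "offset": [-0.3, -0.035, 0.1], "angular": [0, 0, 0]}
  ]
}}

```text
time: 7.25
tool_pos: [0.4855, 0.1335, 0.0107]
tcp_rot: [3.135, 0.185, -0.002]
wrist_force: [0.3, -4.0, 1.6]
width: 0.319
```

Call:
{"name": "drive_tool", "arguments": {
  "deltas": [
    {"hand": 0.1, "offset": [-0.1, -0.05, 0], "angular": [0, 0, 0]},
    {"hand": 0.1, "offset": [-0.2, -0.07, 0], "angular": [0, 0, 0]},
    {"hand": 0.1, "offset": [-0.3, -0.085, 0], "angular": [0, 0, 0]},
    {"hand": 0.1, "offset": [-0.3, -0.085, 0], "angular": [0, 0, 0]}
  ]
}}

```text
time: 7.75
tool_pos: [0.4825, 0.1332, 0.0108]
tcp_rot: [3.136, 0.185, -0.002]
wrist_force: [1.0, -3.3, -4.1]
width: 0.314
```

Call:
{"name": "drive_tool", "arguments": {
  "deltas": [
    {"hand": 0.1, "offset": [-0.1, -0.02, 0], "angular": [0, 0, 0]},
    {"hand": 0.1, "offset": [-0.2, -0.04, 0], "angular": [0, 0, 0]},
    {"hand": 0.1, "offset": [-0.3, -0.055, 0], "angular": [0, 0, 0]},
    {"hand": 0.1, "offset": [-0.3, -0.055, 0], "angular": [0, 0, 0]}
  ]
}}

```text
time: 8.25
tool_pos: [0.4806, 0.133, 0.0109]
tcp_rot: [-3.136, -0.185, -0.001]
wrist_force: [4.5, -2.1, -11.1]
width: 0.314
```

Call:
{"name": "drive_tool", "arguments": {
  "deltas": [
    {"hand": 0.1, "offset": [-0.05, -0.01, -0.1], "angular": [0, 0, 0]},
    {"hand": 0.1, "offset": [-0.1, -0.02, -0.15], "angular": [0, 0, 0]},
    {"hand": 0.1, "offset": [-0.1, -0.02, -0.15], "angular": [0, 0, 0]}
  ]
}}

```text
time: 8.62
tool_pos: [0.4809, 0.133, 0.0108]
tcp_rot: [-3.136, -0.185, -0.005]
wrist_force: [5.1, -2.2, -2.7]
width: 0.315
```

Call:
{"name": "drive_tool", "arguments": {
  "deltas": [
    {"hand": 0.1, "offset": [-0.05, -0.006, 0], "angular": [0, 0, 0]},
    {"hand": 0.1, "offset": [-0.1, -0.012, 0], "angular": [0, 0, 0]},
    {"hand": 0.1, "offset": [-0.1, -0.012, 0], "angular": [0, 0, 0]}
  ]
}}

```text
time: 9.0
tool_pos: [0.4804, 0.1329, 0.0108]
tcp_rot: [-3.136, -0.185, -0.007]
wrist_force: [5.9, -1.5, -4.6]
width: 0.315
```

Call:
{"name": "drive_tool", "arguments": {
  "deltas": [
    {"hand": 0.1, "offset": [-0.1, -0.012, -0.05], "angular": [0, 0, 0]},
    {"hand": 0.1, "offset": [-0.15, -0.018, -0.05], "angular": [0, 0, 0]},
    {"hand": 0.1, "offset": [-0.15, -0.018, -0.05], "angular": [0, 0, 0]}
  ]
}}

```text
time: 9.38
tool_pos: [0.48, 0.1329, 0.0108]
tcp_rot: [-3.135, -0.185, -0.01]
wrist_force: [7.9, -0.9, -4.6]
width: 0.317
```

Call:
{"name": "drive_tool", "arguments": {
  "deltas": [
    {"hand": 0.1, "offset": [0, 0, 0], "angular": [0, 0, 0]},
    {"hand": 0.1, "offset": [0, 0, 0], "angular": [0, 0, 0]},
    {"hand": 0.1, "offset": [0, 0, 0], "angular": [0, 0, 0]},
    {"hand": 0.1, "offset": [0, 0, 0], "angular": [0, 0, 0]},
    {"hand": 0.1, "offset": [0, 0, 0], "angular": [0, 0, 0]},
    {"hand": 0.1, "offset": [0, 0, 0], "angular": [0, 0, 0]}
  ]
}}

```text
time: 10.12
tool_pos: [0.48, 0.1329, 0.0108]
tcp_rot: [-3.135, -0.185, -0.01]
wrist_force: [7.2, -2.5, -4.6]
width: 0.316
```

Firm outer stop held at about 7 N, x = 0.4800. Now pushing in.

Call:
{"name": "drive_tool", "arguments": {
  "deltas": [
    {"hand": 0.1, "offset": [0.1, 0.012, 0.05], "angular": [0, 0, 0]},
    {"hand": 0.1, "offset": [0.2, 0.023, 0.1], "angular": [0, 0, 0]},
    {"hand": 0.1, "offset": [0.35, 0.04, 0.1], "angular": [0, 0, 0]},
    {"hand": 0.1, "offset": [0.5, 0.06, 0.1], "angular": [0, 0, 0]},
    {"hand": 0.1, "offset": [0.6, 0.07, 0.1], "angular": [0, 0, 0]},
    {"hand": 0.1, "offset": [0.6, 0.07, 0.1], "angular": [0, 0, 0]}
  ]
}}

```text
time: 10.88
tool_pos: [0.4827, 0.1332, 0.0107]
tcp_rot: [-3.136, -0.185, 0.001]
wrist_force: [-1.4, -0.4, 4.2]
width: 0.313
```

Call:
{"name": "drive_tool", "arguments": {
  "deltas": [
    {"hand": 0.1, "offset": [0.1, 0.012, 0], "angular": [0, 0, 0]},
    {"hand": 0.1, "offset": [0.2, 0.023, 0], "angular": [0, 0, 0]},
    {"hand": 0.1, "offset": [0.3, 0.035, 0], "angular": [0, 0, 0]},
    {"hand": 0.1, "offset": [0.3, 0.035, 0], "angular": [0, 0, 0]}
  ]
}}

```text
time: 11.38
tool_pos: [0.4864, 0.1336, 0.0107]
tcp_rot: [-3.136, -0.185, -0.001]
wrist_force: [-0.1, -1.3, 5.6]
width: 0.313
```

Call:
{"name": "drive_tool", "arguments": {
  "deltas": [
    {"hand": 0.1, "offset": [0.15, 0.018, 0], "angular": [0, 0, 0]},
    {"hand": 0.1, "offset": [0.3, 0.035, 0], "angular": [0, 0, 0]},
    {"hand": 0.1, "offset": [0.45, 0.053, 0], "angular": [0, 0, 0]},
    {"hand": 0.1, "offset": [0.6, 0.07, 0], "angular": [0, 0, 0]},
    {"hand": 0.1, "offset": [0.7, 0.082, 0], "angular": [0, 0, 0]},
    {"hand": 0.1, "offset": [0.7, 0.082, 0], "angular": [0, 0, 0]}
  ]
}}

```text
time: 12.12
tool_pos: [0.4935, 0.1344, 0.0107]
tcp_rot: [-3.136, -0.185, -0.002]
wrist_force: [-0.6, -1.2, 5.4]
width: 0.314
```

Call:
{"name": "drive_tool", "arguments": {
  "deltas": [
    {"hand": 0.1, "offset": [0.1, 0.012, 0], "angular": [0, 0, 0]},
    {"hand": 0.1, "offset": [0.2, 0.023, 0], "angular": [0, 0, 0]},
    {"hand": 0.1, "offset": [0.3, 0.035, 0], "angular": [0, 0, 0]},
    {"hand": 0.1, "offset": [0.3, 0.035, 0], "angular": [0, 0, 0]}
  ]
}}

```text
time: 12.62
tool_pos: [0.4964, 0.1348, 0.0107]
tcp_rot: [-3.136, -0.185, -0.001]
wrist_force: [-1.2, -1.5, 4.1]
width: 0.31
```

Call:
{"name": "drive_tool", "arguments": {
  "deltas": [
    {"hand": 0.1, "offset": [0.1, 0.012, 0], "angular": [0, 0, 0]},
    {"hand": 0.1, "offset": [0.2, 0.023, 0], "angular": [0, 0, 0]},
    {"hand": 0.1, "offset": [0.3, 0.035, 0], "angular": [0, 0, 0]},
    {"hand": 0.1, "offset": [0.3, 0.035, 0], "angular": [0, 0, 0]}
  ]
}}

```text
time: 13.12
tool_pos: [0.4987, 0.135, 0.0107]
tcp_rot: [-3.136, -0.185, 0.001]
wrist_force: [-2.3, -1.3, 7.5]
width: 0.314
```

Call:
{"name": "drive_tool", "arguments": {
  "deltas": [
    {"hand": 0.1, "offset": [0.1, 0.012, 0.05], "angular": [0, 0, 0]},
    {"hand": 0.1, "offset": [0.2, 0.023, 0.05], "angular": [0, 0, 0]},
    {"hand": 0.1, "offset": [0.2, 0.023, 0.05], "angular": [0, 0, 0]}
  ]
}}

```text
time: 13.5
tool_pos: [0.4993, 0.1351, 0.0107]
tcp_rot: [3.136, 0.185, -0.005]
wrist_force: [-4.8, -1.1, 6.7]
width: 0.313
```

Call:
{"name": "drive_tool", "arguments": {
  "deltas": [
    {"hand": 0.1, "offset": [0.1, 0.012, 0.05], "angular": [0, 0, 0]},
    {"hand": 0.1, "offset": [0.2, 0.023, 0.05], "angular": [0, 0, 0]},
    {"hand": 0.1, "offset": [0.2, 0.023, 0.05], "angular": [0, 0, 0]}
  ]
}}

```text
time: 13.88
tool_pos: [0.5, 0.1352, 0.0107]
tcp_rot: [3.136, 0.184, -0.009]
wrist_force: [-7.2, -1.7, 8.6]
width: 0.313
```

Call:
{"name": "drive_tool", "arguments": {
  "deltas": [
    {"hand": 0.1, "offset": [0, 0, 0], "angular": [0, 0, 0]},
    {"hand": 0.1, "offset": [0, 0, 0], "angular": [0, 0, 0]},
    {"hand": 0.1, "offset": [0, 0, 0], "angular": [0, 0, 0]},
    {"hand": 0.1, "offset": [0, 0, 0], "angular": [0, 0, 0]},
    {"hand": 0.1, "offset": [0, 0, 0], "angular": [0, 0, 0]},
    {"hand": 0.1, "offset": [0, 0, 0], "angular": [0, 0, 0]}
  ]
}}

```text
time: 14.62
tool_pos: [0.5, 0.1352, 0.0107]
tcp_rot: [3.136, 0.185, -0.009]
wrist_force: [-6.8, -1.4, 7.8]
width: 0.311
```

Call:
{"name": "drive_tool", "arguments": {
  "deltas": [
    {"hand": 0.5, "offset": [0, 0, 0], "angular": [0, 0, 0]},
    {"hand": 0.7, "offset": [0, 0, 0], "angular": [0, 0, 0]},
    {"hand": 0.7, "offset": [0, 0, 0], "angular": [0, 0, 0]},
    {"hand": 0.7, "offset": [0, 0, 2], "angular": [0, 0, 0]},
    {"hand": 0.7, "offset": [0, 0, 5], "angular": [0, 0, 0]},
    {"hand": 0.7, "offset": [0, 0, 9], "angular": [0, 0, 0]},
    {"hand": 0.7, "offset": [0, 0, 12], "angular": [0, 0, 0]}
  ]
}}

```text
time: 15.5
tool_pos: [0.5034, 0.1356, 0.133]
tcp_rot: [-3.136, -0.185, -0.003]
wrist_force: [-0.3, 0.6, -0.2]
width: 0.702
```

```bash
python3 - <<'E'
from h import *
s=bot.read_state();print(s["time"],s["tool_pos"].round(4),s["wrist_force"].round(2),s["q"].round(2))
E
```

```text
15.5 [0.5034 0.1356 0.133 ] [-0.29  0.56 -0.18] [0.22 0.03 2.01 0.   1.11 1.67]
```

The left float is about 16 mm after taking out washer compression (20.1 mm between the loaded readings), so it's in the worn range. Moving to the right head.

Call:
{"name": "drive_tool", "arguments": {
  "deltas": [
    {"hand": 0.7, "offset": [-1, -5, 0], "angular": [0, 0, -1]},
    {"hand": 0.7, "offset": [-2, -10.5, 0], "angular": [0, 0, -3]},
    {"hand": 0.7, "offset": [-3, -16, 0], "angular": [0, 0, -5]},
    {"hand": 0.7, "offset": [-4, -21.5, 0], "angular": [0, 0, -6]},
    {"hand": 0.7, "offset": [-4.6, -26.6, 0], "angular": [0, 0, -6]},
    {"hand": 0.7, "offset": [-4.6, -26.6, 0], "angular": [0, 0, -6]},
    {"hand": 0.7, "offset": [-4.6, -26.6, 0], "angular": [0, 0, -6]}
  ]
}}

```text
time: 16.38
tool_pos: [0.4567, -0.1304, 0.1311]
tcp_rot: [-3.141, -0.019, 0.0]
wrist_force: [-0.3, 0.5, 0.4]
width: 0.699
```

```bash
python3 - <<'E'
from h import *
c=cam("wrist");s=bot.read_state();im=c["frame"].copy()
print(s["time"],s["tool_pos"].round(4),s["wrist_force"].round(2))
for x in(-.015,.015):
  for y in(-.014,.014):
    q=proj(c,[.457+x,-.131+y,.055])[0];cv2.circle(im,tuple(q.astype(int)),2,(0,0,255),-1)
cv2.imwrite("pics/w4.png",im)
E
```

```text
16.425 [ 0.4568 -0.1298  0.1311] [ 0.19  0.48 -0.85]
```

View pics/w4.png

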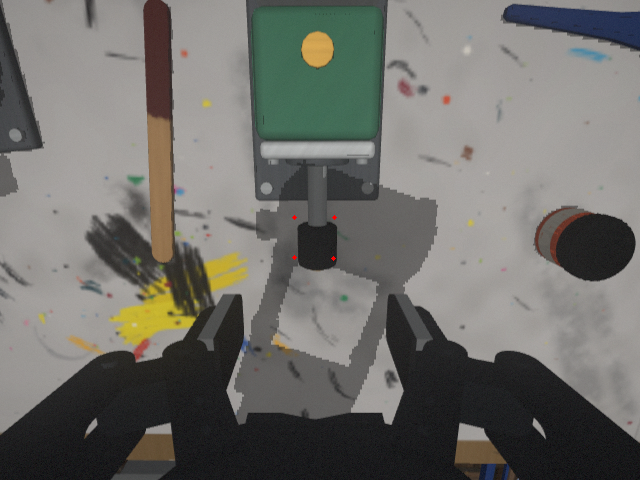

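The right knob shows at (317,246), aligned with the tool. Lowering and gripping.

Call:
{"name": "drive_tool", "arguments": {
  "deltas": [
    {"hand": 0.7, "offset": [-0.15, -0.1, -4], "angular": [0, 0, 0]},
    {"hand": 0.7, "offset": [-0.15, -0.1, -8], "angular": [0, 0, 0]},
    {"hand": 0.7, "offset": [-0.15, -0.1, -11], "angular": [0, 0, 0]},
    {"hand": 0.6, "offset": [-0.15, -0.1, -12.1], "angular": [0, 0, 0]},
    {"hand": 0.5, "offset": [-0.15, -0.1, -12.1], "angular": [0, 0, 0]},
    {"hand": 0.4, "offset": [-0.15, -0.1, -12.1], "angular": [0, 0, 0]},
    {"hand": 0.28, "offset": [-0.15, -0.1, -12.1], "angular": [0, 0, 0]}
  ],
  "force": 25
}}

```text
time: 17.3
tool_pos: [0.457, -0.1321, 0.012]
tcp_rot: [3.14, 0.021, 0.005]
wrist_force: [0.8, 0.0, 2.1]
width: 0.31
```

Call:
{"name": "drive_tool", "arguments": {
  "deltas": [
    {"hand": 0.1, "offset": [0, 0, 0], "angular": [0, 0, 0]},
    {"hand": 0.1, "offset": [0, 0, 0], "angular": [0, 0, 0]},
    {"hand": 0.1, "offset": [0, 0, 0], "angular": [0, 0, 0]}
  ],
  "force": 30
}}

```text
time: 17.68
tool_pos: [0.457, -0.1321, 0.0119]
tcp_rot: [3.141, 0.02, 0.005]
wrist_force: [-0.0, 0.6, 6.1]
width: 0.318
```

Good grip with little lateral force. Pulling out.

Call:
{"name": "drive_tool", "arguments": {
  "deltas": [
    {"hand": 0.1, "offset": [-0.1, 0, 0.05], "angular": [0, 0, 0]},
    {"hand": 0.1, "offset": [-0.2, 0, 0.05], "angular": [0, 0, 0]},
    {"hand": 0.1, "offset": [-0.2, 0, 0.05], "angular": [0, 0, 0]}
  ]
}}

```text
time: 18.05
tool_pos: [0.455, -0.1321, 0.0119]
tcp_rot: [3.141, 0.02, 0.005]
wrist_force: [2.4, 1.2, 6.3]
width: 0.316
```

Call:
{"name": "drive_tool", "arguments": {
  "deltas": [
    {"hand": 0.1, "offset": [-0.1, 0, 0], "angular": [0, 0, 0]},
    {"hand": 0.1, "offset": [-0.2, 0, 0], "angular": [0, 0, 0]},
    {"hand": 0.1, "offset": [-0.2, 0, 0], "angular": [0, 0, 0]}
  ]
}}

```text
time: 18.42
tool_pos: [0.4539, -0.1322, 0.012]
tcp_rot: [3.14, 0.02, 0.008]
wrist_force: [5.5, 0.4, 4.7]
width: 0.316
```

Call:
{"name": "drive_tool", "arguments": {
  "deltas": [
    {"hand": 0.1, "offset": [-0.1, 0, 0], "angular": [0, 0, 0]},
    {"hand": 0.1, "offset": [-0.13, 0, 0], "angular": [0, 0, 0]},
    {"hand": 0.1, "offset": [-0.13, 0, 0], "angular": [0, 0, 0]}
  ]
}}

```text
time: 18.8
tool_pos: [0.4533, -0.1322, 0.012]
tcp_rot: [3.14, 0.02, 0.01]
wrist_force: [7.2, 1.9, 1.6]
width: 0.319
```

```bash
python3 - <<'E'
from h import *
s=bot.read_state();print(s["time"],s["tool_pos"].round(4),s["wrist_force"].round(2))
E
```

```text
18.8 [ 0.4533 -0.1322  0.012 ] [7.17 1.86 1.63]
```

Holding, then pushing in gently.

Call:
{"name": "drive_tool", "arguments": {
  "deltas": [
    {"hand": 0.1, "offset": [0, 0, 0], "angular": [0, 0, 0]},
    {"hand": 0.1, "offset": [0, 0, 0], "angular": [0, 0, 0]},
    {"hand": 0.1, "offset": [0, 0, 0], "angular": [0, 0, 0]},
    {"hand": 0.1, "offset": [0, 0, 0], "angular": [0, 0, 0]},
    {"hand": 0.1, "offset": [0, 0, 0], "angular": [0, 0, 0]},
    {"hand": 0.1, "offset": [0, 0, 0], "angular": [0, 0, 0]}
  ]
}}

```text
time: 19.55
tool_pos: [0.4533, -0.1322, 0.0119]
tcp_rot: [3.14, 0.02, 0.01]
wrist_force: [7.8, 2.4, 1.7]
width: 0.316
```

Call:
{"name": "drive_tool", "arguments": {
  "deltas": [
    {"hand": 0.1, "offset": [0.1, 0, 0], "angular": [0, 0, 0]},
    {"hand": 0.1, "offset": [0.25, 0, 0], "angular": [0, 0, 0]},
    {"hand": 0.1, "offset": [0.4, 0, 0], "angular": [0, 0, 0]},
    {"hand": 0.1, "offset": [0.55, 0, 0], "angular": [0, 0, 0]},
    {"hand": 0.1, "offset": [0.7, 0, 0], "angular": [0, 0, 0]},
    {"hand": 0.1, "offset": [0.7, 0, 0], "angular": [0, 0, 0]}
  ]
}}

```text
time: 20.3
tool_pos: [0.4577, -0.1321, 0.0119]
tcp_rot: [3.141, 0.02, 0.001]
wrist_force: [-0.6, 0.5, 10.6]
width: 0.315
```

Call:
{"name": "drive_tool", "arguments": {
  "deltas": [
    {"hand": 0.1, "offset": [0.1, 0, 0], "angular": [0, 0, 0]},
    {"hand": 0.1, "offset": [0.2, 0, 0], "angular": [0, 0, 0]},
    {"hand": 0.1, "offset": [0.2, 0, 0], "angular": [0, 0, 0]}
  ]
}}

```text
time: 20.68
tool_pos: [0.4595, -0.132, 0.0119]
tcp_rot: [3.141, 0.02, 0.001]
wrist_force: [-0.7, 1.1, 9.8]
width: 0.31
```

Call:
{"name": "drive_tool", "arguments": {
  "deltas": [
    {"hand": 0.1, "offset": [0.1, 0, 0.05], "angular": [0, 0, 0]},
    {"hand": 0.1, "offset": [0.2, 0, 0.1], "angular": [0, 0, 0]},
    {"hand": 0.1, "offset": [0.2, 0, 0.1], "angular": [0, 0, 0]}
  ]
}}

```text
time: 21.05
tool_pos: [0.4604, -0.132, 0.0119]
tcp_rot: [3.141, 0.021, -0.002]
wrist_force: [-0.4, -1.2, 6.9]
width: 0.312
```

Call:
{"name": "drive_tool", "arguments": {
  "deltas": [
    {"hand": 0.1, "offset": [0.1, 0, 0], "angular": [0, 0, 0]},
    {"hand": 0.1, "offset": [0.2, 0, 0], "angular": [0, 0, 0]},
    {"hand": 0.1, "offset": [0.2, 0, 0], "angular": [0, 0, 0]}
  ]
}}

```text
time: 21.42
tool_pos: [0.4621, -0.132, 0.0119]
tcp_rot: [3.141, 0.021, -0.003]
wrist_force: [-1.0, -0.7, 6.7]
width: 0.317
```

Call:
{"name": "drive_tool", "arguments": {
  "deltas": [
    {"hand": 0.1, "offset": [0.1, 0, 0], "angular": [0, 0, 0]},
    {"hand": 0.1, "offset": [0.2, 0, 0], "angular": [0, 0, 0]},
    {"hand": 0.1, "offset": [0.2, 0, 0], "angular": [0, 0, 0]}
  ]
}}

```text
time: 21.8
tool_pos: [0.4631, -0.1319, 0.0119]
tcp_rot: [3.141, 0.021, -0.006]
wrist_force: [-4.3, -1.7, 10.8]
width: 0.313
```

Call:
{"name": "drive_tool", "arguments": {
  "deltas": [
    {"hand": 0.1, "offset": [0.1, 0, 0], "angular": [0, 0, 0]},
    {"hand": 0.1, "offset": [0.1, 0, 0], "angular": [0, 0, 0]}
  ]
}}

```text
time: 22.05
tool_pos: [0.4636, -0.1319, 0.0119]
tcp_rot: [3.141, 0.021, -0.008]
wrist_force: [-6.6, -1.4, 11.6]
width: 0.312
```

Call:
{"name": "drive_tool", "arguments": {
  "deltas": [
    {"hand": 0.1, "offset": [0.04, 0, 0], "angular": [0, 0, 0]},
    {"hand": 0.1, "offset": [0.04, 0, 0], "angular": [0, 0, 0]},
    {"hand": 0.1, "offset": [0.04, 0, 0], "angular": [0, 0, 0]},
    {"hand": 0.1, "offset": [0.04, 0, 0], "angular": [0, 0, 0]},
    {"hand": 0.1, "offset": [0.04, 0, 0], "angular": [0, 0, 0]},
    {"hand": 0.1, "offset": [0.04, 0, 0], "angular": [0, 0, 0]},
    {"hand": 0.1, "offset": [0.04, 0, 0], "angular": [0, 0, 0]}
  ]
}}

```text
time: 22.92
tool_pos: [0.4636, -0.1319, 0.0119]
tcp_rot: [3.141, 0.021, -0.009]
wrist_force: [-6.6, -2.1, 13.3]
width: 0.314
```

Call:
{"name": "drive_tool", "arguments": {
  "deltas": [
    {"hand": 0.5, "offset": [0, 0, 0], "angular": [0, 0, 0]},
    {"hand": 0.7, "offset": [0, 0, 0], "angular": [0, 0, 0]},
    {"hand": 0.7, "offset": [0, 0, 0], "angular": [0, 0, 0]},
    {"hand": 0.7, "offset": [0, 0, 2], "angular": [0, 0, 0]},
    {"hand": 0.7, "offset": [0, 0, 6], "angular": [0, 0, 0]},
    {"hand": 0.7, "offset": [0, 0, 11], "angular": [0, 0, 0]},
    {"hand": 0.7, "offset": [0, 0, 16], "angular": [0, 0, 0]},
    {"hand": 0.3, "offset": [0, 0, 16], "angular": [0, 0, 0]}
  ]
}}

```text
time: 23.92
tool_pos: [0.47, -0.1328, 0.1769]
tcp_rot: [3.138, 0.021, 0.015]
wrist_force: [-0.5, 0.4, -1.0]
width: 0.502
```

```bash
python3 - <<'E'
from h import *
s=bot.read_state();print(s["time"],s["tool_pos"].round(4),s["wrist_force"].round(2),s["q"].round(2))
a=np.radians(6.73);o=np.array([.5917,.1471])
for th in (0,.785,1.57):
    y=.066*np.sin(np.pi/4-th);z=.03+.066*np.cos(np.pi/4-th)
    print(th,o+[np.cos(a)*.079-np.sin(a)*y,np.sin(a)*.079+np.cos(a)*y],z)
c=cam("top");hsv=cv2.cvtColor(c["frame"],cv2.COLOR_BGR2HSV)
m=(((hsv[...,0]<8)|(hsv[...,0]>172))&(hsv[...,1]>150)&(hsv[...,2]>90)).astype(np.uint8)
n,l,st,ce=cv2.connectedComponentsWithStats(m)
for i in range(1,n):
    if st[i,4]>8 and 220<ce[i][0]<370 and 180<ce[i][1]<215: print(st[i],ce[i],ray(c,ce[i],.0767).round(4))
E
```

```text
23.925 [ 0.47   -0.1328  0.1769] [-0.45  0.39 -1.05] [-0.33 -0.08  2.03  0.    1.19  1.23]
0 [0.66468646 0.20270554] 0.07666904755831214
0.785 [0.67015256 0.15638417] 0.09599999476837506
1.57 [0.67562047 0.11004752] 0.07670619657017802
[236 190  10   3  18] [240.72222222 191.05555556] [0.6685 0.2009 0.0767]
[349 202  11   3  22] [354.45454545 202.59090909] [ 0.6411 -0.0852  0.0767]
```

Right head: 10.3 mm between the loaded readings, about 6 mm free, so it's sound. The inner hold was only about 5.6 N after subtracting drag, which is marginal. I'll regrip and press a little more firmly.

Call:
{"name": "drive_tool", "arguments": {
  "deltas": [
    {"hand": 0.7, "offset": [-0.3, 0, -2], "angular": [0, 0, 0]},
    {"hand": 0.7, "offset": [-0.5, 0, -5], "angular": [0, 0, 0]},
    {"hand": 0.7, "offset": [-0.5, 0, -9], "angular": [0, 0, 0]},
    {"hand": 0.7, "offset": [-0.5, 0, -13], "angular": [0, 0, 0]},
    {"hand": 0.6, "offset": [-0.5, 0, -15.8], "angular": [0, 0, 0]},
    {"hand": 0.4, "offset": [-0.5, 0, -15.8], "angular": [0, 0, 0]},
    {"hand": 0.1, "offset": [-0.5, 0, -15.8], "angular": [0, 0, 0]},
    {"hand": 0.1, "offset": [-0.5, 0, -15.8], "angular": [0, 0, 0]}
  ]
}}

```text
time: 24.98
tool_pos: [0.4589, -0.1319, 0.0118]
tcp_rot: [3.141, 0.022, -0.006]
wrist_force: [0.3, -5.7, -17.3]
width: 0.32
```

Call:
{"name": "drive_tool", "arguments": {
  "deltas": [
    {"hand": 0.1, "offset": [0.1, 0, 0], "angular": [0, 0, 0]},
    {"hand": 0.1, "offset": [0.2, 0, 0], "angular": [0, 0, 0]},
    {"hand": 0.1, "offset": [0.2, 0, 0], "angular": [0, 0, 0]}
  ]
}}

```text
time: 25.35
tool_pos: [0.4597, -0.1319, 0.0118]
tcp_rot: [3.141, 0.022, -0.01]
wrist_force: [-2.1, -5.8, -13.9]
width: 0.314
```

Call:
{"name": "drive_tool", "arguments": {
  "deltas": [
    {"hand": 0.1, "offset": [0.1, -0.05, -0.1], "angular": [0, 0, 0]},
    {"hand": 0.1, "offset": [0.2, -0.1, -0.2], "angular": [0, 0, 0]},
    {"hand": 0.1, "offset": [0.2, -0.1, -0.2], "angular": [0, 0, 0]}
  ]
}}

```text
time: 25.72
tool_pos: [0.4618, -0.1319, 0.0116]
tcp_rot: [-3.14, -0.021, 0.011]
wrist_force: [-9.0, 0.8, 2.5]
width: 0.318
```

Call:
{"name": "drive_tool", "arguments": {
  "deltas": [
    {"hand": 0.1, "offset": [-0.05, 0, 0], "angular": [0, 0, 0]},
    {"hand": 0.1, "offset": [-0.05, 0, 0], "angular": [0, 0, 0]}
  ]
}}

```text
time: 25.98
tool_pos: [0.4615, -0.1319, 0.0117]
tcp_rot: [-3.14, -0.021, 0.01]
wrist_force: [-7.6, -0.6, 1.7]
width: 0.315
```

Call:
{"name": "drive_tool", "arguments": {
  "deltas": [
    {"hand": 0.1, "offset": [0, 0, 0], "angular": [0, 0, 0]},
    {"hand": 0.1, "offset": [0, 0, 0], "angular": [0, 0, 0]},
    {"hand": 0.1, "offset": [0, 0, 0], "angular": [0, 0, 0]},
    {"hand": 0.1, "offset": [0, 0, 0], "angular": [0, 0, 0]},
    {"hand": 0.1, "offset": [0, 0, 0], "angular": [0, 0, 0]}
  ]
}}

```text
time: 26.6
tool_pos: [0.4614, -0.1319, 0.0117]
tcp_rot: [-3.14, -0.021, 0.01]
wrist_force: [-7.2, 1.4, 1.8]
width: 0.317
```

Held at about 7.2-7.6 N. Releasing and moving to the left head's flag.

Call:
{"name": "drive_tool", "arguments": {
  "deltas": [
    {"hand": 0.5, "offset": [0, 0, 0], "angular": [0, 0, 0]},
    {"hand": 0.7, "offset": [0, 0, 0], "angular": [0, 0, 0]},
    {"hand": 0.7, "offset": [0, 0, 0], "angular": [0, 0, 0]},
    {"hand": 0.7, "offset": [0, 0, 3], "angular": [0, 0, 0]},
    {"hand": 0.7, "offset": [0, 0, 8], "angular": [0, 0, 0]},
    {"hand": 0.7, "offset": [0, 0, 12], "angular": [0, 0, 0]},
    {"hand": 0.3, "offset": [0, 0, 16], "angular": [0, 0, 0]},
    {"hand": 0, "offset": [0, 0, 18], "angular": [0, 0, 0]}
  ]
}}

```text
time: 27.6
tool_pos: [0.4666, -0.1332, 0.1952]
tcp_rot: [3.14, 0.021, 0.008]
wrist_force: [0.5, 0.6, -0.3]
width: 0.282
```

Call:
{"name": "drive_tool", "arguments": {
  "deltas": [
    {"hand": 0, "offset": [2, 5, 0], "angular": [0, 0, 1]},
    {"hand": 0, "offset": [4, 10, 0], "angular": [0, 0, 2]},
    {"hand": 0, "offset": [6.5, 15, 0], "angular": [0, 0, 3]},
    {"hand": 0, "offset": [9, 20, 0], "angular": [0, 0, 4]},
    {"hand": 0, "offset": [12, 25, 0], "angular": [0, 0, 5]},
    {"hand": 0, "offset": [15, 30, 0], "angular": [0, 0, 6]},
    {"hand": 0, "offset": [17.5, 35, 0], "angular": [0, 0, 6]},
    {"hand": 0, "offset": [19.5, 38.4, 0], "angular": [0, 0, 6]}
  ]
}}

```text
time: 28.6
tool_pos: [0.6608, 0.2541, 0.1917]
tcp_rot: [-3.136, -0.187, -0.001]
wrist_force: [-0.5, -0.7, 0.4]
width: -0.002
```

Call:
{"name": "drive_tool", "arguments": {
  "deltas": [
    {"hand": 0, "offset": [0, 0, 0], "angular": [0, 0, 0]},
    {"hand": 0, "offset": [0, 0, 0], "angular": [0, 0, 0]}
  ]
}}

```text
time: 28.85
tool_pos: [0.6596, 0.251, 0.1914]
tcp_rot: [3.135, 0.185, -0.001]
wrist_force: [0.1, -0.4, -0.3]
width: 0.005
```

```bash
python3 - <<'E'
from h import *
c=cam("wrist");s=bot.read_state();im=c["frame"].copy()
print(s["time"],s["tool_pos"].round(4),s["tcp_rot"].round(3),s["wrist_force"].round(2))
X=[[.667,.202,.0767],list(s["tool_pos"]-[0,0,.11]),[.6647,.2027,.0767]]
p=proj(c,X);print(p)
cv2.imwrite("pics/w5.png",im)
E
```

```text
28.9 [0.6595 0.2505 0.1916] [ 3.136e+00  1.840e-01 -1.000e-03] [-1.19 -0.08  0.18]
[[374.64925641 223.32106138]
 [313.88088742 226.8854983 ]
 [373.32652585 225.97254217]]
```

View pics/w5.png

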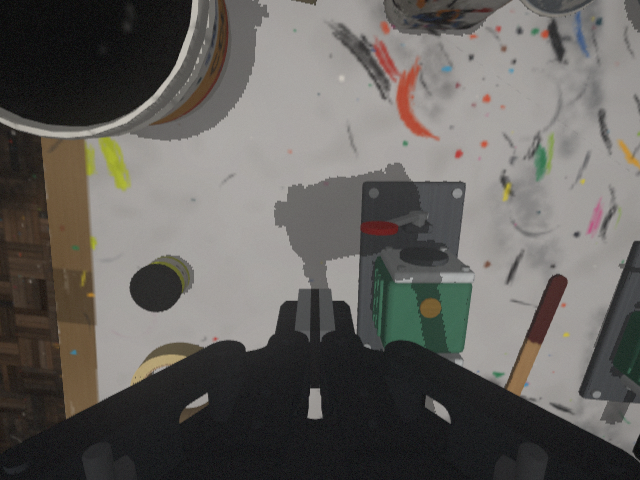

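The disc is at (378,228) and the shut fingers are well to its +y side. Lowering until the tips are at about z = 0.066, then sweeping along -y.

Call:
{"name": "drive_tool", "arguments": {
  "deltas": [
    {"hand": 0, "offset": [0, 0, -5], "angular": [0, 0, 0]},
    {"hand": 0, "offset": [0, 0, -10], "angular": [0, 0, 0]},
    {"hand": 0, "offset": [0, 0, -14], "angular": [0, 0, 0]},
    {"hand": 0, "offset": [0, 0, -15.4], "angular": [0, 0, 0]},
    {"hand": 0, "offset": [0.1, -1, -15.4], "angular": [0, 0, 0]},
    {"hand": 0, "offset": [0.23, -2, -15.4], "angular": [0, 0, 0]},
    {"hand": 0, "offset": [0.35, -3, -15.4], "angular": [0, 0, 0]},
    {"hand": 0, "offset": [0.47, -4, -15.4], "angular": [0, 0, 0]}
  ]
}}

```text
time: 29.9
tool_pos: [0.6673, 0.2197, 0.0462]
tcp_rot: [-3.122, -0.179, -0.012]
wrist_force: [-14.5, 27.0, 30.9]
width: 0.003
```

Call:
{"name": "drive_tool", "arguments": {
  "deltas": [
    {"hand": 0, "offset": [0.12, -1, 0], "angular": [0, 0, 0]},
    {"hand": 0, "offset": [0.23, -2, 0], "angular": [0, 0, 0]},
    {"hand": 0, "offset": [0.35, -3, 0], "angular": [0, 0, 0]},
    {"hand": 0, "offset": [0.47, -4, 0], "angular": [0, 0, 0]},
    {"hand": 0, "offset": [0.58, -5, 0], "angular": [0, 0, 0]},
    {"hand": 0, "offset": [0.65, -5.5, 0], "angular": [0, 0, 0]},
    {"hand": 0, "offset": [0.7, -6, 0], "angular": [0, 0, 0]},
    {"hand": 0, "offset": [0.7, -6, 0], "angular": [0, 0, 0]}
  ]
}}

```text
time: 30.9
tool_pos: [0.6714, 0.1508, 0.0374]
tcp_rot: [3.136, 0.184, -0.001]
wrist_force: [-0.2, -0.7, 0.5]
width: 0.002
```

```bash
python3 - <<'E'
from h import *
c=cam("wrist");s=bot.read_state()
print(s["time"],s["tool_pos"].round(4),s["wrist_force"].round(2))
cv2.imwrite("pics/w6.png",c["frame"])
E
```

```text
30.95 [0.6716 0.1511 0.0376] [-0.44  0.09 -0.46]
```

View pics/w6.png

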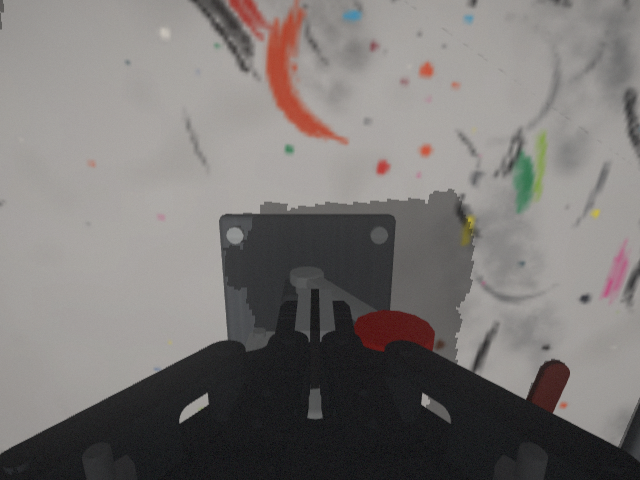

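There was a force spike of about 44 N in total at first contact. The flag has now swung over to the right side. I'll push on gently until it meets its stop.

Call:
{"name": "drive_tool", "arguments": {
  "deltas": [
    {"hand": 0, "offset": [0.05, -0.4, 0], "angular": [0, 0, 0]},
    {"hand": 0, "offset": [0.08, -0.7, 0], "angular": [0, 0, 0]},
    {"hand": 0, "offset": [0.08, -0.7, 0], "angular": [0, 0, 0]}
  ]
}}

```text
time: 31.32
tool_pos: [0.6724, 0.1442, 0.0378]
tcp_rot: [3.136, 0.185, -0.0]
wrist_force: [0.6, 0.5, 0.5]
width: 0.001
```

Call:
{"name": "drive_tool", "arguments": {
  "deltas": [
    {"hand": 0, "offset": [0.05, -0.4, 0], "angular": [0, 0, 0]},
    {"hand": 0, "offset": [0.05, -0.4, 0], "angular": [0, 0, 0]}
  ]
}}

```text
time: 31.58
tool_pos: [0.6729, 0.14, 0.0377]
tcp_rot: [3.136, 0.185, -0.0]
wrist_force: [-0.4, -0.8, -0.1]
width: -0.001
```

```bash
cat > red.py <<'E'
from h import *
c=cam("wrist");s=bot.read_state()
print(s["time"],s["tool_pos"].round(4),s["wrist_force"].round(2))
a=np.radians(6.73);o=np.array([.5917,.1471])
for th in (1.2,1.4,1.57):
    y=.066*np.sin(np.pi/4-th);z=.03+.066*np.cos(np.pi/4-th)
    print(th,proj(c,[*(o+[np.cos(a)*.079-np.sin(a)*y,np.sin(a)*.079+np.cos(a)*y]),z]).round(1))
for n in("wrist","top","scene"):
    c=cam(n);hsv=cv2.cvtColor(c["frame"],cv2.COLOR_BGR2HSV)
    m=(((hsv[...,0]<6)|(hsv[...,0]>174))&(hsv[...,1]>180)&(hsv[...,2]>80)).astype(np.uint8)
    k,l,st,ce=cv2.connectedComponentsWithStats(m)
    for i in range(1,k):
        if st[i,4]>12: print(n,st[i],ce[i].round(1))
    for th in (0,1.2,1.4,1.57):
        y=.066*np.sin(np.pi/4-th);z=.03+.066*np.cos(np.pi/4-th)
        print(" ",n,th,proj(c,[*(o+[np.cos(a)*.079-np.sin(a)*y,np.sin(a)*.079+np.cos(a)*y]),z]).round(1))
E
python3 red.py
```

```text
31.625 [0.673  0.1401 0.0378] [-0.46  0.83 -0.06]
1.2 [[339.3 335.1]]
1.4 [[367.9 326.3]]
1.57 [[386.5 317.3]]
wrist [263  31   3  11  16] [263.6  36. ]
wrist [258  46   5  23  42] [260.4  56.3]
wrist [ 352  303   74   45 1283] [380.6 327.2]
wrist [393 305   7   8  14] [396.2 308.7]
  wrist 0 [[156.4 317.2]]
  wrist 1.2 [[339.3 335.1]]
  wrist 1.4 [[367.9 326.3]]
  wrist 1.57 [[386.5 317.4]]
top [506  75  31  29 666] [521.4  89.9]
top [349 202  11   4  35] [354.1 203.4]
  top 0 [[240.  192.5]]
  top 1.2 [[268.4 187.9]]
  top 1.4 [[273.2 188.2]]
  top 1.57 [[276.8 188.6]]
scene [521 137   8   4  16] [523.9 138.5]
scene [322 209   8   8  42] [324.8 212.2]
scene [256 221   7   8  42] [259.2 224.3]
scene [127 265  24   4  28] [139.4 267.3]
  scene 0 [[231.  236.2]]
  scene 1.2 [[253.1 223.6]]
  scene 1.4 [[256.7 224.4]]
  scene 1.57 [[259.5 225.7]]
```

Call:
{"name": "drive_tool", "arguments": {
  "deltas": [
    {"hand": 0, "offset": [0.04, -0.3, 0], "angular": [0, 0, 0]},
    {"hand": 0, "offset": [0.06, -0.5, 0], "angular": [0, 0, 0]},
    {"hand": 0, "offset": [0.06, -0.5, 0], "angular": [0, 0, 0]}
  ]
}}

```text
time: 32.15
tool_pos: [0.6733, 0.1365, 0.0377]
tcp_rot: [-3.134, -0.184, 0.0]
wrist_force: [-0.5, 4.6, -1.8]
width: -0.003
```

Call:
{"name": "drive_tool", "arguments": {
  "deltas": [
    {"hand": 0, "offset": [0.03, -0.3, 0], "angular": [0, 0, 0]},
    {"hand": 0, "offset": [0.05, -0.4, 0], "angular": [0, 0, 0]},
    {"hand": 0, "offset": [0.05, -0.4, 0], "angular": [0, 0, 0]}
  ]
}}

```text
time: 32.52
tool_pos: [0.6734, 0.1359, 0.0377]
tcp_rot: [-3.13, -0.183, 0.0]
wrist_force: [-2.0, 14.0, -1.9]
width: -0.001
```

The flag is firmly at its stop: 14 N with no further motion. Backing off and lifting clear.

Call:
{"name": "drive_tool", "arguments": {
  "deltas": [
    {"hand": 0, "offset": [-0.1, 1, 0], "angular": [0, 0, 0]},
    {"hand": 0, "offset": [-0.2, 2, 0], "angular": [0, 0, 0]},
    {"hand": 0, "offset": [-0.2, 2, 4], "angular": [0, 0, 0]},
    {"hand": 0, "offset": [-2, 2, 9], "angular": [0, 0, 0]},
    {"hand": 0, "offset": [-6, 2, 14], "angular": [0, 0, 0]},
    {"hand": 0, "offset": [-11, 2, 18], "angular": [0, 0, 0]},
    {"hand": 0, "offset": [-11, 2, 18], "angular": [0, 0, 0]},
    {"hand": 0, "offset": [-11, 2, 18], "angular": [0, 0, 0]}
  ]
}}

```text
time: 33.52
tool_pos: [0.5643, 0.1512, 0.218]
tcp_rot: [3.136, 0.185, 0.002]
wrist_force: [-0.4, 0.1, -1.0]
width: -0.002
```

```bash
python3 red.py | grep -v "^  wr"; python3 - <<'E'
from h import *
w=cam("scene")["frame"];t=cam("wrist")["frame"]
cv2.imwrite("pics/end.png",np.hstack([cv2.resize(w[170:350,150:410],(450,312)),cv2.resize(t,(350,312))]))
E
```

```text
33.575 [0.5641 0.1511 0.2168] [ 0.22 -0.12 -0.48]
1.2 [[357.9  86.5]]
1.4 [[371.6  87.6]]
1.57 [[381.   88.7]]
wrist [388  84   8   5  16] [391.5  86.6]
wrist [593 163  37   9 171] [612.1 167. ]
top [506  75  31  29 673] [521.4  89.7]
top [272 187  11   3  22] [276.7 187.9]
top [349 202  11   4  35] [354.1 203.4]
  top 0 [[240.  192.5]]
  top 1.2 [[268.4 187.9]]
  top 1.4 [[273.2 188.2]]
  top 1.57 [[276.8 188.6]]
scene [521 137   8   4  15] [523.8 138.6]
scene [372 142  17   6  49] [380.2 144. ]
scene [322 209   8   8  44] [324.9 212.2]
scene [256 221   8   8  41] [259.6 224.6]
scene [120 266  23   3  29] [131.3 267.6]
  scene 0 [[231.  236.2]]
  scene 1.2 [[253.1 223.6]]
  scene 1.4 [[256.7 224.4]]
  scene 1.57 [[259.5 225.7]]
```

View pics/end.png

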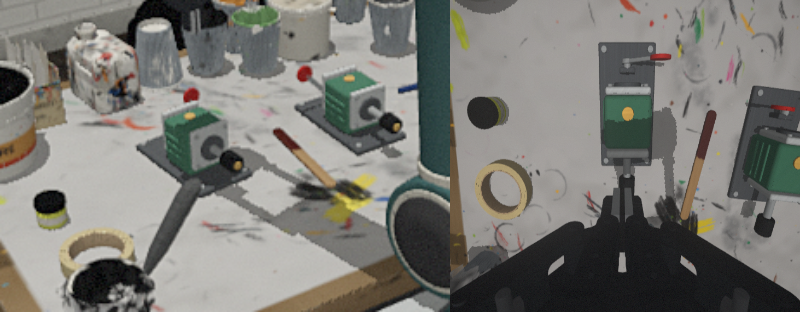

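The left flag is fully over: the top camera has it at (276.7,187.9), and 1.57 rad predicts (276.8,188.6). The right flag hasn't changed, the bystanders are in place, and the arm is clear. Handing in.

```bash
python3 -c "
from workcell import bot
print(bot.finish_job())"
```

```text
the job is handed in; nothing more can be done
None
```

I felt both heads, left then right, found the left one worn, swung its red flag fully over, and handed the job in at about 34 s.

| Head | Travel between loaded stops | Free float (washer compression taken out) | Verdict |
|---|---|---|---|
| Left | 20 mm | about 16 mm | worn |
| Right | 10 mm | about 6 mm | sound |

- **Stops:** each was held for at least half a second at about 7 N measured at the wrist, roughly 6 N on the washer. Both shafts were released pushed in.
- **Last checks:** the left flag's disc appears within 1 pixel of its 1.57 rad position in the top camera, and it met its stop at 14 N. The right flag is unchanged, the bystanders look undisturbed in the last pictures, and the arm is clear of everything.

**What did not go cleanly:**
- **Finger length:** the real fingertips are about 29 mm short of the reported TCP. My first grasp therefore shut on top of the left knob at about 11 N upward; I corrected the height and regripped.
- **Right push-in:** the first hold was marginal, about 5.6 N on the stop, so I regripped and pressed again. That press briefly read 9 N at the wrist.
- **Flag contact:** the first touch on the left flag gave a wrist force of about 44 N in total. I took it to be the fingers on the disc, but did not confirm that. If the gripper's body was what touched, it may have passed the 40 N limit.

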